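# Show a test tile to the inspection camera

### The job

Set up the shot and show the test tile to the inspection camera: first take the tall dark grey background plate out of the wooden rack, slide it edgewise down into the slotted block opposite the camera until it stands fully home, roughly centred, and let go of it. Then pick the square printed test tile out of the rack and hold it still in the air, upright, with its printed face squarely to the camera, its centre on the lens axis and midway between the front of the lens and the background plate. Finish while still holding the tile there, touching nothing with it; leave the plain narrow tile in the rack and the cup and clay prop on the table alone.

Things in the scene. Friction and masses are not known exactly. Their poses are not given: they have to be found in the camera images.
- rack: fixed wooden rack, base 120 x 190 x 8 mm, origin at the centre of its underside, yaw within 0.3 rad. Three slots run along its x at y = -60, 0, +60 mm, 10 mm wide, floor 8 mm and wall tops 27 mm above the table. Each holds one plate on edge (background plate, test tile, narrow blank tile, in any order)
- station: fixed inspection station, origin on the table under the middle of the shot, yaw -0.25 to 0.15 rad; +y runs from camera to slotted block. Aluminium base 90 x 400 x 12 mm (y -230 to +170); black slotted block at y = +130; grey camera 50 x 60 x 50 mm on a post at y = -200, its black lens looking along +y, front at y = -130, axis 120 mm and camera top 145 mm above the table
- lens (a point): centre of the lens front, station point (0, -130, 120) mm; axes as station
- view (a point): where the tile's centre belongs: on the lens axis midway between lens front and background plate, station point (0, 0, 120) mm; axes as station
- slot (a point): centre of the floor of the slot in the black block, station point (0, 130, 12) mm; slot runs along station x for 90 mm with open ends, 11 mm wide, 33 mm deep, above that lips flare outward to about 28 mm apart, 57 mm above the table; axes as station
- backdrop: loose plain dark grey background plate, 100 mm wide (x), 8 mm thick (y), 130 mm tall (z), about 0.15 kg, standing upright in the rack; its origin is 3.5 mm to +y of the middle of its lower edge. Its x axis is parallel to the slots' run and its +y is the rack's +y
- backdrop_foot (a point): middle of the plate's lower edge; axes as the plate (z up along it)
- backdrop_top (a point): middle of the plate's upper edge, 130 mm above the foot; pinch it here from above
- tile: loose square white test tile with a printed picture on one face, 60 x 60 x 7 mm, about 0.05 kg, standing on edge in the rack. Origin at the centre of its back face; +z out of the printed face (in the rack it looks to the rack's -y), +y up, x along the slot
- tile_mid (a point): centre of the test tile, 30 mm below its upper edge as it stands; axes as the tile
- tile_out (a point): point 50 mm in front of the tile's middle on the side of the printed face; axes as the tile
- blank_tile: plain narrow white tile without print, 45 wide x 8 thick x 78 mm tall, standing in the rack; leave it alone. Origin 3.5 mm to +y of the middle of its lower edge, z up
- cup: small porcelain cup on the table, 77 mm across, 51 mm tall, origin at the centre of its underside; leave it alone
- prop: short clay kiln prop, a cylinder 29 mm across, 36 mm tall, on the table, origin at the centre of its underside; leave it alone
There are look-alikes about, which are no part of the job. There is more than one size of the backdrop; the one meant has the size given above.

How it is judged:
By the outcome, as a careful person would: the job done as asked, in the order asked, and still so for the second after the job is handed in, while the arm keeps its last pose, push and grip.
It also fails if it takes over 51 s, if anything falls off the work surface, if the arm or the gripper's body presses on something with over 40 N, if the wrist force passes 120 N, or if a joint passes its speed limit or range.

### The arm

A 6-joint arm with a two-finger parallel gripper is mounted at the origin on a cart in front of the work surface, level with it; the furniture and walls round the work are solid. World frame = base frame: x ahead of the robot, y to its left, z up, the work surface at z = 0. Lengths are in m, angles in rad, forces in N, time in s.
With the tool pointing down it reaches from about 0.325 to 0.9 m from the base axis. Payload 6.1 kg.
Tool frame: the origin (TCP) lies midway between the tips of the shut fingers; the grasp point (between the pads) lies 19 mm behind it; z points along the fingers, y is the line along which they close (so a half turn about z gives the same grasp; the last joint's range is limited). The gripper opens to 85 mm and grips with 20 to 120 N. Pads are 22 mm wide; open, the fingers measure 114 mm over their backs; the gripper's body (76 mm by 85 mm) begins 54 mm behind the grasp point. The pads swing forward as they close: fully open they stand 13 mm farther back than shut.
Start: joints at [1.216, 0.22, 1.526, -0, 1.395, -0.126], TCP at [0.142, 0.609, 0.231] pointing down, gripper open.
Joint ranges: [-2.98, 2.98], [-0.91, 2.08], [0.09, 2.57], [-1.24, 4.39], [0.2, 2.65], [-2.68, 2.68]. Speed limits (rad/s): [2.57, 2.57, 3.01, 3.14, 3.14, 3.14].

### API

Orientations are given as [roll, pitch, yaw] about the fixed x, y, z axes, in that order (R = Rz(yaw) Ry(pitch) Rx(roll)).
In Python, from plant import movep, move_l, set_joints, gripper_to, hold, inverse_kinematics, observe, get_image, get_calibration, Unreachable, job_done gives the robot as it stands. Calls block until the motion is done:
- movep(position, orientation): joint-space move of the TCP to a pose.
- move_l(position, feed=0.15, rotation=None, max_force=None): straight line of the TCP; rotation=None keeps the orientation; feed is the mean speed in m/s. With max_force (N) it stops when the force on the tool has changed by that much, and returns True; else False.
- set_joints(angles): joint-space move.
- gripper_to(opening, f_grip=None): finger opening in m; f_grip is the grip in N (None keeps the last); returns when the fingers have stopped.
- hold(seconds).
- inverse_kinematics(position, orientation): joint angles nearest the present ones, or None.
- observe(): the state.
- get_image(name): name is "side" or "top"; returns (picture, depth): 480x640x3 uint8, red, green, blue; 480x640 float32, m along the optical axis (not along the pixel's ray), 0 where there is no reading.
- get_calibration(name): a dict with "intrinsics" (3x3 intrinsics, pixels), "dist_coeffs" ([k1, k2, p1, p2, k3] as OpenCV has them; the pictures are not rectified), "world_from_camera" (4x4, takes a point from camera to world coordinates). Camera axes: x right, y down, z forward; pixel columns grow to the right and rows downward; lengths in m; the calibration is good to about 2 mm. A picture is of the moment at which its call begins. get_calibration takes no time and is no camera call.
A pose or a line that the arm cannot do raises Unreachable and nothing moves.
- job_done(): hands the job in; it is judged then, once.
The state is a dict: "time_s": time; "q": joint angles; "joint_velocities": joint speeds; "joint_torque": joint torques, N m; "eef_pos": TCP position; "tcp_rot": TCP orientation; "ft_force": force on the tool from outside, world axes, zero at the start; "torque": the same for the moment, N m; "opening": finger opening in m; "grasp_force": force on a finger pad.
Only numpy, scipy, OpenCV 4.12 (cv2) and the standard library are available. Lean on these libraries where they do the work, as an engineer would, in place of code of your own. Each camera call takes 0.05 s, during which the arm holds its last target. There are 200 camera calls.

## Working session

There is one attempt and no reset: what is moved stays moved. The work goes in short steps, each a Python script; the robot and the scene stay as the last script left them, time stands still between calls to the robot, and variables do not carry over. Pictures are saved under pics/ and viewed, at most 10 in all, crops included, and the job is handed in when it is done.

```bash
mkdir -p pics; ls; cat > h.py <<'E'
import numpy as np, cv2
from plant import *
def snap(n,f):
    im,d=get_image(n); cv2.imwrite(f'pics/{f}.png',im[:,:,::-1]); np.savez(f'pics/{f}.npz',im=im,d=d); return im,d
def cloud(n,d):
    c=get_calibration(n); h,w=d.shape
    u,v=np.meshgrid(np.arange(w),np.arange(h))
    p=cv2.undistortPoints(np.stack([u,v],-1).reshape(-1,1,2).astype(np.float64),np.array(c['intrinsics'],float),np.array(c['dist_coeffs'],float)).reshape(h,w,2)
    P=np.dstack([p*d[...,None],d]); T=np.array(c['world_from_camera'])
    W=P@T[:3,:3].T+T[:3,3]; W[d<=0]=np.nan; return W
E
python3 - <<'E'
from h import *
for n in('side','top'):
    snap(n,n+'0'); c=get_calibration(n); print(n,np.round(c['world_from_camera'],3).tolist(),np.round(c['intrinsics'],1).tolist())
a,b=[cv2.imread(f'pics/{n}0.png') for n in('side','top')]
o=observe(); print(o['time_s'],o['opening'],o['eef_pos'],o['tcp_rot'])
E
```

```text
pics
side [[0.808, -0.363, 0.464, 0.067], [-0.589, -0.515, 0.623, -0.66], [0.013, -0.777, -0.63, 0.809], [0.0, 0.0, 0.0, 1.0]] [[472.6, 0.0, 322.9], [0.0, 472.6, 241.1], [0.0, 0.0, 1.0]]
top [[0.017, -0.986, 0.168, 0.372], [-1.0, -0.014, 0.021, -0.007], [-0.019, -0.168, -0.986, 1.208], [0.0, 0.0, 0.0, 1.0]] [[483.4, 0.0, 314.6], [0.0, 483.4, 233.1], [0.0, 0.0, 1.0]]
0.1 0.08523732808741488 [0.14156856 0.60817977 0.23027835] [-3.13979891e+00 -2.15866888e-04  2.91274881e+00]
```

View pics/side0.png

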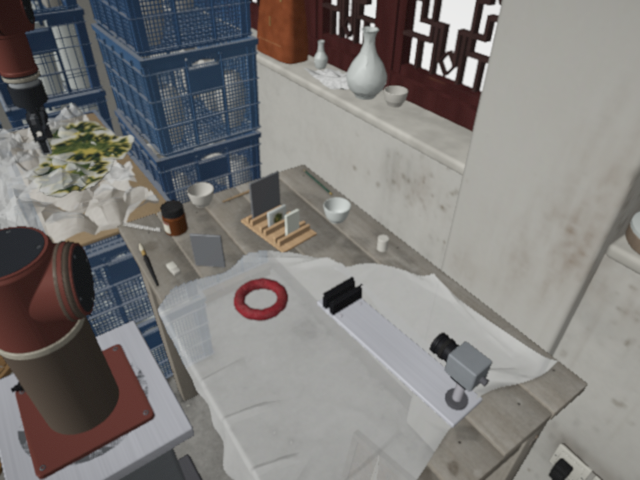

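View pics/top0.png

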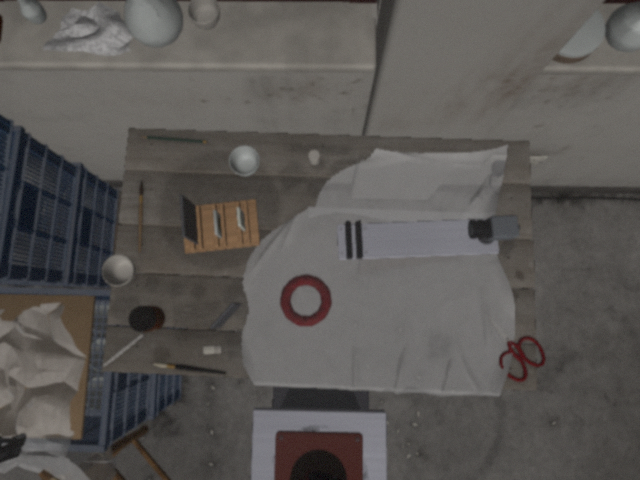

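The side view shows the rack at about (278,225): a tall dark plate (265,195) and two white plates (276,213 and 292,218). The station's slotted block is at (342,295), with its camera at (465,365). There is a look-alike small grey plate at (207,250), and two cups: (337,208) and (200,193). The top view shows the same: rack (220,225), block (353,240), camera (500,228). Next I'll crop and measure.

```bash
python3 - <<'E'
from h import *
S=np.load('pics/side0.npz');T=np.load('pics/top0.npz')
a=cv2.resize(S['im'][155:275,180:330,::-1],None,fx=4,fy=4,interpolation=cv2.INTER_CUBIC)
b=cv2.resize(T['im'][180:270,165:270,::-1],None,fx=4,fy=4,interpolation=cv2.INTER_CUBIC)
c=np.zeros((600,800,3),np.uint8); 
a=cv2.resize(a,(460,368)); c[:368,:460]=a; b=cv2.resize(b,(340,291)); c[:291,460:]=b
s2=cv2.resize(S['im'][260:420,300:500,::-1],(280,224),interpolation=cv2.INTER_CUBIC);c[370:594,:280]=s2
t2=cv2.resize(T['im'][205:270,325:530,::-1],(500,158),interpolation=cv2.INTER_CUBIC);c[370:528,290:790]=t2
cv2.imwrite('pics/crop1.png',c)
for n,D in(('side',S),('top',T)):
    W=cloud(n,D['d'])
    x,y,z=W[...,0],W[...,1],W[...,2]
    tab=(x>0.35)&(x<0.75)&(abs(y)<0.4); print(n,'table z',np.nanmedian(z[tab]))
    def rep(l,m): 
        p=W[m]; print(l,len(p),np.round(np.nanmean(p,0),4),np.round(np.nanpercentile(p,[2,98],axis=0),3).tolist())
    box=(x>.3)&(x<.9)
    rep('z>115',box&(z>.118)&(z<.2)&(y>.05))
    rep('z70-90',box&(z>.06)&(z<.09)&(y>.05)&(y<.3))
    rep('z>130 cam',box&(z>.135)&(y<-.1))
    rep('block',box&(z>.05)&(z<.065)&(y<.05)&(y>-.2))
E
```

```text
side table z 0.003333345935356169
z>115 6921 [0.6973 0.7984 0.1583] [[0.328, 0.074, 0.12], [0.9, 2.148, 0.198]]
z70-90 872 [0.6471 0.1974 0.0746] [[0.343, 0.058, 0.061], [0.9, 0.288, 0.089]]
z>130 cam 45579 [ 0.8493 -0.2949  0.4043] [[0.583, -0.472, 0.143], [0.898, -0.125, 0.642]]
block 486 [ 0.7357 -0.0858  0.0562] [[0.515, -0.193, 0.05], [0.9, 0.037, 0.065]]
top table z 0.0024963167959217714
z>115 4657 [0.883  0.3849 0.1584] [[0.58, 0.064, 0.119], [0.9, 0.746, 0.198]]
z70-90 744 [0.777  0.1916 0.0747] [[0.353, 0.058, 0.06], [0.9, 0.291, 0.089]]
z>130 cam 23928 [ 0.85   -0.3138  0.3444] [[0.575, -0.654, 0.141], [0.899, -0.11, 0.529]]
block 505 [ 0.7158 -0.0769  0.056 ] [[0.516, -0.191, 0.05], [0.899, 0.038, 0.064]]
```

View pics/crop1.png

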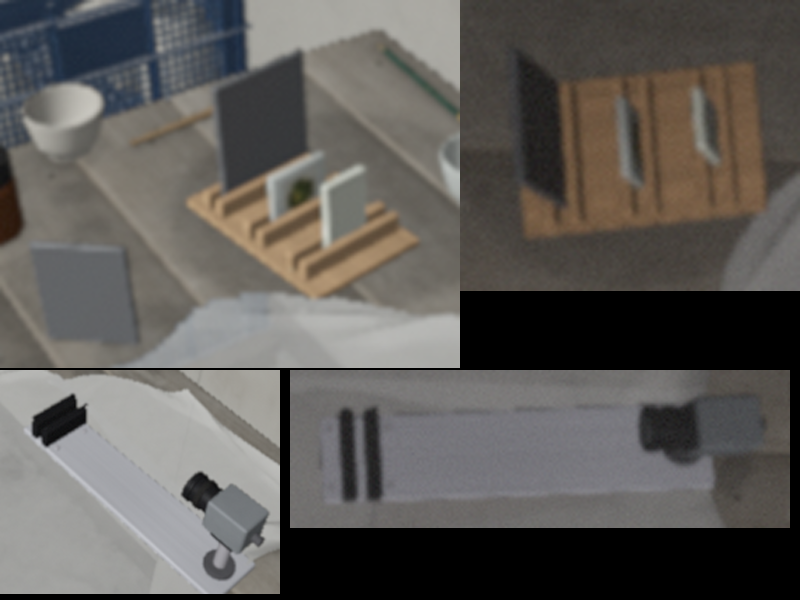

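The crop confirms the layout. The tall dark plate in the rack's +y slot is the backdrop; the shorter grey one at side (207,250) stands or lies outside the rack, so it's the look-alike. The middle plate (276,213), wide with a printed picture, is the test tile. The narrow plain one (292,218) is the blank. Next I'll fit the geometry.

```bash
cat > fit.py <<'E'
from h import *
def rect(l,p):
    p=p[np.isfinite(p).all(1)]
    if len(p)<8: print(l,len(p)); return
    # keep largest cluster by 12mm grid
    (c,s,a)=cv2.minAreaRect(p[:,:2].astype(np.float32)*1000)
    # percentile-refined in PCA-free rect frame
    th=np.deg2rad(a); th=(th+np.pi/4)%(np.pi/2)-np.pi/4
    R=np.array([[np.cos(th),np.sin(th)],[-np.sin(th),np.cos(th)]]); q=p[:,:2]@R.T
    lo,hi=np.percentile(q,[1.5,98.5],axis=0)
    print(l,len(p),'yaw %.3f'%th,'c',np.round(R.T@((lo+hi)/2),4),'size',np.round(hi-lo,4),'z',np.round(np.percentile(p[:,2],[2,50,98]),4))
def plane(l,p):
    p=p[np.isfinite(p).all(1)]; c=np.median(p,0)
    for _ in range(4):
        u,s,v=np.linalg.svd(p-c,full_matrices=False); n=v[2]*-np.sign(v[2][1]); r=(p-c)@n
        k=abs(r)<.003; p=p[k]; c=p.mean(0)
    print(l,len(p),'n',np.round(n,3),'yaw %.3f'%np.arctan2(n[0],-n[1]),'c',np.round(c,4),'rms',np.round(r.std(),4),'pct',np.round(np.percentile(p,[1,99],axis=0),4).tolist())
if __name__=='__main__':
  for n in('side','top'):
    D=np.load(f'pics/{n}0.npz');W=cloud(n,D['d']);im=D['im'].astype(int);g=im.mean(2)
    x,y,z=np.moveaxis(W,2,0)
    def box(u0,u1,v0,v1):
        m=np.zeros(x.shape,bool); m[v0:v1,u0:u1]=1; return m
    if n=='side': rk=box(235,322,165,255); st=box(310,500,265,425)
    else: rk=box(175,265,185,260); st=box(330,530,205,270)
    st&=(x>.4)&(x<.8)&(y<.1)&(y>-.5); rk&=(x>.4)&(x<.85)&(y<.4)&(y>.05)
    rect('rack walls',W[rk&(z>.022)&(z<.031)])
    rect('rack base+',W[rk&(z>.005)&(z<.031)])
    rect('plate hi',W[rk&(z>.1)&(z<.16)])
    plane('plate face',W[rk&(z>.035)&(z<.15)&(g<100)])
    wh=rk&(z>.032)&(z<.1)&(y<.3)&((im[...,0]-im[...,2])<15)
    rect('white hi', W[wh&(z>.055)])
    yy=y[wh]; print('y hist',np.histogram(yy,bins=20))
    rect('base12',W[st&(z>.009)&(z<.016)])
    rect('lips',W[st&(z>.05)&(z<.062)&(y>-.18)])
    rect('camtop',W[st&(z>.140)&(z<.15)])
    rect('lens',W[st&(z>.10)&(z<.15)&(g<55)])
E
python3 fit.py
```

```text
rack walls 501 yaw 0.119 c [0.5916 0.255 ] size [0.1074 0.1435] z [0.0222 0.026  0.0301]
rack base+ 1463 yaw 0.178 c [0.5616 0.2454] size [0.1686 0.1737] z [0.0054 0.0149 0.0295]
plate hi 406 yaw 0.109 c [0.5906 0.3162] size [0.0983 0.0093] z [0.1011 0.1212 0.1388]
plate face 275 n [ 0.136 -0.986  0.099] yaw 0.137 c [0.5906 0.3159 0.0865] rms 0.0013 pct [[0.5448, 0.3079, 0.0563], [0.6386, 0.3235, 0.1241]]
white hi 251 yaw 0.048 c [0.592  0.2262] size [0.0587 0.0696] z [0.0555 0.0673 0.0865]
y hist (array([ 44, 128,  71,   7,   0,   0,   0,   0,   0,   0,   0,   0,   0,
         0,   0,   2,  20,  80,  68,  23]), array([0.19011367, 0.19377897, 0.19744427, 0.20110957, 0.20477487,
       0.20844017, 0.21210547, 0.21577077, 0.21943607, 0.22310137,
       0.22676667, 0.23043197, 0.23409727, 0.23776257, 0.24142787,
       0.24509317, 0.24875847, 0.25242377, 0.25608907, 0.25975437,
       0.26341967]))
base12 5616 yaw 0.059 c [ 0.6572 -0.26  ] size [0.2663 0.3385] z [0.0094 0.0126 0.0155]
lips 212 yaw 0.033 c [ 0.5568 -0.0781] size [0.087  0.0374] z [0.0504 0.0544 0.0585]
camtop 990 yaw 0.0
[... 686 characters left out ...]
,  0,  0,  0,  0,  0,  0,  0,  0,  0,  0,  5,
       46, 55, 22]), array([0.19325794, 0.19673303, 0.20020812, 0.20368321, 0.20715831,
       0.2106334 , 0.21410849, 0.21758359, 0.22105868, 0.22453377,
       0.22800886, 0.23148396, 0.23495905, 0.23843414, 0.24190923,
       0.24538433, 0.24885942, 0.25233451, 0.2558096 , 0.2592847 ,
       0.26275979]))
base12 4005 yaw 0.039 c [ 0.5659 -0.2348] size [0.0905 0.3871] z [0.0092 0.012  0.0156]
lips 258 yaw 0.052 c [ 0.5566 -0.077 ] size [0.0866 0.0367] z [0.0503 0.0542 0.0595]
camtop 646 yaw 0.050 c [ 0.5731 -0.3875] size [0.0477 0.0948] z [0.1404 0.144  0.1479]
lens 401 yaw 0.054 c [ 0.5714 -0.3564] size [0.0403 0.0422] z [0.114  0.1362 0.1436]
```

```bash
python3 - <<'E'
from h import *
for n in('side','top'):
    D=np.load(f'pics/{n}0.npz');W=cloud(n,D['d']);g=D['im'].mean(2)
    x,y,z=np.moveaxis(W,2,0)
    def mid(l,m,ax,bins,w,lohi=True):
        # midpoints across axis 1-ax, per bin along ax
        p=W[m];t=p[:,ax];s=p[:,1-ax];T=[];M=[];S=[]
        for a,b in zip(bins[:-1],bins[1:]):
            k=s[(t>=a)&(t<b)]
            if len(k)>6:
                lo,hi=k.min(),k.max()
                if abs(hi-lo-w)<.012: T.append((a+b)/2);M.append((lo+hi)/2);S.append(hi-lo)
        if len(T)>2:
            f=np.polyfit(T,M,1);r=np.polyval(f,T)-M
            k=abs(r)<2*r.std()+1e-9;f=np.polyfit(np.array(T)[k],np.array(M)[k],1)
            print(n,l,'n',len(T),'slope %.4f'%f[0],'mid at t=%.3f: %.4f'%(np.mean(T),np.polyval(f,np.mean(T))),'width',np.round(np.mean(S),4))
    area=(x>.49)&(x<.64)
    mid('base x',area&(z>.0085)&(z<.016)&(y<-.09)&(y>-.42),1,np.arange(-.42,-.09,.01),.09)
    mid('cam x',area&(z>.140)&(z<.15)&(y<-.35),1,np.arange(-.46,-.37,.006),.05)
    l=area&(z>.05)&(z<.062)&(y>-.14)&(y<-.03)
    mid('lips y',l,0,np.arange(.5,.62,.006),.037)
    p=W[l]; print('lips x range',np.round(np.percentile(p[:,0],[1,99]),4))
    c=W[area&(z>.125)&(z<.15)&(y>-.46)&(y<-.3)]; print('cam y range',np.round(np.percentile(c[:,1],[.5,99.5]),4))
    rk=(x>.5)&(x<.68)
    mid('plate',rk&(z>.1)&(z<.16)&(y>.28)&(y<.35),0,np.arange(.53,.65,.006),.008)
    for nm,a,b,w in(('tile',.235,.28,.007),('blank',.17,.22,.008)):
        m=rk&(z>.045)&(z<.095)&(y>a)&(y<b)
        p=W[m]; print(nm,len(p),'x',np.round(np.percentile(p[:,0],[1,99]),4),'y',np.round(np.percentile(p[:,1],[1,50,99]),4),'ztop',np.round(np.percentile(p[:,2],98),4))
        mid(nm,m,0,np.arange(.54,.64,.005),w)
for p,yw in(((.59,.318,.107),.122),((.5567,-.0775,.12),.05),((.5632,-.2073,.15),.05)):
    for k in(0,np.pi,-np.pi):
        q=inverse_kinematics(p,[np.pi,0,yw+k]); print(p,round(k,1),None if q is None else np.round(q,2))
E
```

```text
side base x n 29 slope -0.0510 mid at t=-0.246: 0.5668 width 0.0889
side cam x n 11 slope -0.0587 mid at t=-0.409: 0.5766 width 0.0485
side lips y n 15 slope 0.0440 mid at t=0.557: -0.0785 width 0.0362
lips x range [0.5123 0.601 ]
cam y range [-0.438  -0.3377]
side plate n 18 slope 0.1208 mid at t=0.590: 0.3166 width 0.0086
tile 151 x [0.5595 0.6202] y [0.2495 0.2557 0.2625] ztop 0.069
side tile n 12 slope 0.0798 mid at t=0.590: 0.2566 width 0.0079
blank 200 x [0.5792 0.6228] y [0.1904 0.1966 0.2027] ztop 0.0865
side blank n 10 slope 0.1255 mid at t=0.600: 0.1970 width 0.0081
top base x n 29 slope -0.0541 mid at t=-0.261: 0.5661 width 0.0896
top cam x n 10 slope -0.0119 mid at t=-0.406: 0.5739 width 0.048
top lips y n 15 slope 0.0567 mid at t=0.557: -0.0769 width 0.0353
lips x range [0.5135 0.5999]
cam y range [-0.4356 -0.3354]
top plate n 16 slope 0.1274 mid at t=0.590: 0.3187 width 0.0075
tile 123 x [0.56   0.6187] y [0.2521 0.2571 0.2645] ztop 0.0717
top tile n 12 slope 0.1251 mid at t=0.590: 0.2583 width 0.0068
blank 113 x [0.5789 0.6221] y [0.1936 0.1976 0.2058] ztop 0.089
top blank n 10 slope 0.1288 mid at t=0.600: 0.1993 width 0.0071
(0.59, 0.318, 0.107) 0 [ 0.38  0.43  1.5  -0.    1.21  1.83]
(0.59, 0.318, 0.107) 3.1 [ 0.38  0.43  1.5   0.    1.21 -1.32]
(0.59, 0.318, 0.107) -3.1 [ 0.38  0.43  1.5   0.    1.21 -1.32]
(0.5567, -0.0775, 0.12) 0 [-0.28  0.18  1.79 -0.    1.17  1.24]
(0.5567, -0.0775, 0.12) 3.1 [-0.28  0.18  1.79  0.    1.17 -1.9 ]
(0.5567, -0.0775, 0.12) -3.1 [-0.28  0.18  1.79  0.    1.17 -1.9 ]
(0.5632, -0.2073, 0.15) 0 [-0.48  0.23  1.67 -0.    1.24  1.04]
(0.5632, -0.2073, 0.15) 3.1 [-0.48  0.23  1.67  0.    1.24 -2.1 ]
(0.5632, -0.2073, 0.15) -3.1 [-0.48  0.23  1.67  0.    1.24 -2.1 ]
```

```bash
python3 - <<'E'
from h import *
pi=np.pi
P=(.590,.3177); R=[pi,0,.124]
gripper_to(.04)
movep([*P,.2],R); print(observe()['time_s'])
move_l([*P,.104],feed=.1,max_force=15)
o=observe(); print(o['time_s'],o['eef_pos'],o['ft_force'])
gripper_to(0,f_grip=80)
o=observe(); print(o['time_s'],o['opening'],o['grasp_force'],o['eef_pos'],o['ft_force'])
move_l([*P,.235],feed=.15)
S=(.5568,-.0777)
move_l([*S,.21],feed=.25,rotation=[pi,0,.0525])
o=observe(); print(o['time_s'],o['opening'],o['grasp_force'],o['eef_pos'],o['tcp_rot'],o['ft_force'])
snap('side','side1');snap('top','top1')
a=cv2.imread('pics/side1.png')[150:400,200:500];b=cv2.imread('pics/top1.png')[130:330,250:530]
c=np.zeros((600,800,3),np.uint8);c[:333,:400]=cv2.resize(a,(400,333));c[:286,400:]=cv2.resize(b,(400,286));cv2.imwrite('pics/c2.png',c[:340])
for n in('side','top'):
    D=np.load(f'pics/{n}1.npz');W=cloud(n,D['d']);x,y,z=np.moveaxis(W,2,0);g=D['im'].mean(2)
    p=W[(x>.48)&(x<.64)&(y>-.13)&(y<-.03)&(z>.09)&(z<.19)]
    f=np.polyfit(p[:,0],p[:,1],1)
    print(n,len(p),'slope',f[0],'x',np.percentile(p[:,0],[1,99]),'y',np.percentile(p[:,1],[2,50,98]),'z',np.percentile(p[:,2],[0.5,99]))
E
```

```text
2.5417
3.65 [0.59069461 0.31796678 0.105027  ] [ 0.51971489  0.10955427 -0.57459299]
4.0417 0.006497500240007613 78.53795886039734 [0.5905816  0.31800515 0.10498695] [0.50293432 0.06424946 3.56436283]
6.8083 0.006978953935155061 78.04462194442749 [ 0.55686809 -0.07678335  0.21002497] [-3.14123518e+00 -7.14193576e-05  5.35387599e-02] [ 0.75220092 -0.14049553 -1.05973229]
side 944 slope 0.04506214410992817 x [0.50847428 0.60625824] y [-0.08329356 -0.07978626 -0.07613994] z [0.11466326 0.18919103]
top 64 slope 0.11341518913580961 x [0.50758592 0.55373602] y [-0.08038873 -0.07336934 -0.07181123] z [0.11174584 0.18863034]
```

View pics/c2.png

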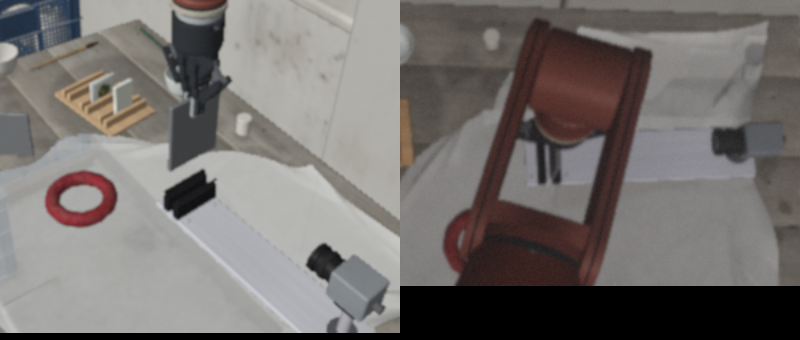

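The plate hangs upright over the block (side crop, about (192,130) above (188,193)), with its foot at z≈0.114 and well aligned. Inserting it now.

```bash
python3 - <<'E'
from h import *
S=(.5568,-.0783)
move_l([*S,.155],feed=.12,max_force=20)
h=move_l([*S,.104],feed=.05,max_force=15)
o=observe(); print(h,o['time_s'],o['eef_pos'],o['tcp_rot'],o['ft_force'],o['opening'])
snap('side','side2')
D=np.load('pics/side2.npz');W=cloud('side',D['d']);x,y,z=np.moveaxis(W,2,0)
p=W[(x>.48)&(x<.64)&(y>-.13)&(y<-.03)&(z>.065)&(z<.11)]
print(np.polyfit(p[:,0],p[:,1],1),np.polyfit(p[:,2],p[:,1],1),np.percentile(p[:,0],[1,99]),np.median(p[:,1]))
E
```

```text
True 8.3667 [ 0.55618556 -0.07828689  0.10898514] [-3.14131381e+00  1.84352931e-03  5.25675105e-02] [-0.22686034 -0.59396397  3.89755012] 0.007494852129284577
[ 0.04192667 -0.10468534] [-0.00987535 -0.08064347] [0.50777335 0.60480964] -0.08162044447400979
```

```bash
python3 - <<'E'
from h import *
pi=np.pi
gripper_to(.04); 
o=observe(); move_l([.5565,-.0783,.2],feed=.15)
T=(.5900,.2577)
move_l([*T,.17],feed=.25,rotation=[pi,0,.124])
o=observe(); print(o['time_s'],o['eef_pos'])
snap('side','side3');snap('top','top3')
a=cv2.imread('pics/side3.png')[150:350,220:420];b=cv2.imread('pics/top3.png')[150:310,300:540]
c=np.zeros((400,800,3),np.uint8);c[:400,:400]=cv2.resize(a,(400,400));c[:267,400:]=cv2.resize(b,(400,267));cv2.imwrite('pics/c3.png',c)
for n in('side','top'):
    D=np.load(f'pics/{n}3.npz');W=cloud(n,D['d']);x,y,z=np.moveaxis(W,2,0)
    p=W[(x>.48)&(x<.64)&(y>-.13)&(y<-.03)&(z>.065)&(z<.16)]
    print(n,len(p),np.polyfit(p[:,0],p[:,1],1),np.polyfit(p[:,2],p[:,1],1)[0],'x',np.percentile(p[:,0],[1,99]),np.median(p[:,1]),'ztop',np.percentile(p[:,2],98.5))
    m=(x>.54)&(x<.64)&(y>.235)&(y<.28)&(z>.045)&(z<.075); p=W[m]; print('tile',len(p),np.percentile(p,[2,50,98],axis=0) if len(p) else '')
E
```

```text
11.1083 [0.59011578 0.25658306 0.17001737]
side 986 [ 0.04511746 -0.10600189] 0.01855463717513012 x [0.50762112 0.605083  ] -0.08124019231741297 ztop 0.14268485403239142
tile 153 [[0.56047318 0.25017616 0.04540562]
 [0.58912812 0.25605124 0.05896291]
 [0.61880752 0.26410934 0.06832815]]
top 260 [ 0.05387344 -0.10568559] -0.058063595763287054 x [0.50647306 0.60309716] -0.07580696625780119 ztop 0.1450857578729192
tile 86 [[0.56049744 0.25245838 0.04626591]
 [0.58149025 0.25634225 0.06658052]
 [0.60211103 0.26183422 0.07302193]]
```

View pics/c3.png

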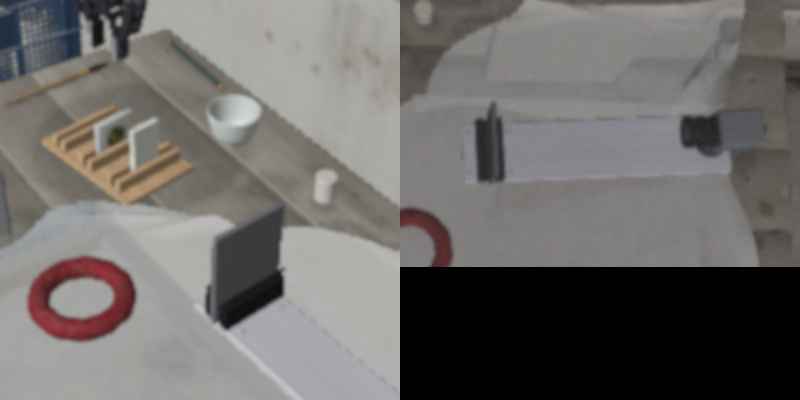

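The plate is home: its top edge is at z≈0.143 and it's centred to about 1 mm. Side crop (250,265) shows it upright in the block. Now the tile.

```bash
python3 - <<'E'
from h import *
pi=np.pi
T=(.5897,.2575)
gripper_to(.034)
move_l([*T,.037],feed=.08,max_force=12)
hold(.2); o=observe(); print(o['time_s'],o['eef_pos'])
gripper_to(0,f_grip=50)
g=observe(); print(g['time_s'],g['opening'],g['grasp_force'],g['eef_pos'],g['ft_force'])
gp=g['eef_pos']
move_l([gp[0],gp[1],.22],feed=.15)
V=np.array([.5637,-.2073]); 
move_l([*V,.22],feed=.2,rotation=[pi,0,.0525])
move_l([*V,gp[2]+.082],feed=.08)
hold(.5); o=observe(); print(o['time_s'],o['opening'],o['grasp_force'],o['eef_pos'],o['tcp_rot'],o['ft_force'])
snap('side','side4');snap('top','top4')
a=cv2.imread('pics/side4.png')[200:440,260:520];b=cv2.imread('pics/top4.png')[150:310,300:540]
c=np.zeros((400,800,3),np.uint8);c[:369,:400]=cv2.resize(a,(400,369));c[:267,400:]=cv2.resize(b,(400,267));cv2.imwrite('pics/c4.png',c)
for n in('side','top'):
    D=np.load(f'pics/{n}4.npz');W=cloud(n,D['d']);x,y,z=np.moveaxis(W,2,0);im=D['im'].astype(int)
    m=(x>.51)&(x<.62)&(y>-.24)&(y<-.17)&(z>.075)&(z<.16)
    p=W[m]; print(n,len(p),np.round(np.percentile(p,[1,50,99],axis=0),4).tolist())
    q=W[m&(z<.115)]; 
    if len(q)>20: 
        A=np.c_[q[:,0],q[:,2],np.ones(len(q))]; print('plane',np.linalg.lstsq(A,q[:,1],rcond=None)[0],np.round(np.percentile(q,[1,50,99],axis=0),4).tolist())
E
```

```text
13.4583 [0.5898851  0.25754686 0.03733204]
13.8083 0.006348057334162001 49.59061324596405 [0.58981097 0.25752313 0.03715079] [0.62964916 0.00933022 0.56524291]
19.5583 0.006189442013352037 49.36704397201538 [ 0.56373497 -0.20731889  0.11921491] [ 3.14152986e+00 -1.01961033e-04  5.24831310e-02] [ 0.04140493  0.39313233 -0.43827077]
side 420 [[0.5344, -0.2238, 0.0927], [0.5527, -0.2101, 0.1309], [0.593, -0.1918, 0.1585]]
plane [ 0.02284363 -0.00690333 -0.22108522] [[0.5346, -0.2112, 0.0923], [0.558, -0.2093, 0.102], [0.5946, -0.2047, 0.1147]]
top 78 [[0.5332, -0.2107, 0.0926], [0.5416, -0.2042, 0.1322], [0.5547, -0.1893, 0.1555]]
plane [ 0.18174883  0.0097394  -0.30412106] [[0.5334, -0.2101, 0.0918], [0.54, -0.2043, 0.1019], [0.5517, -0.2031, 0.1143]]
```

View pics/c4.png

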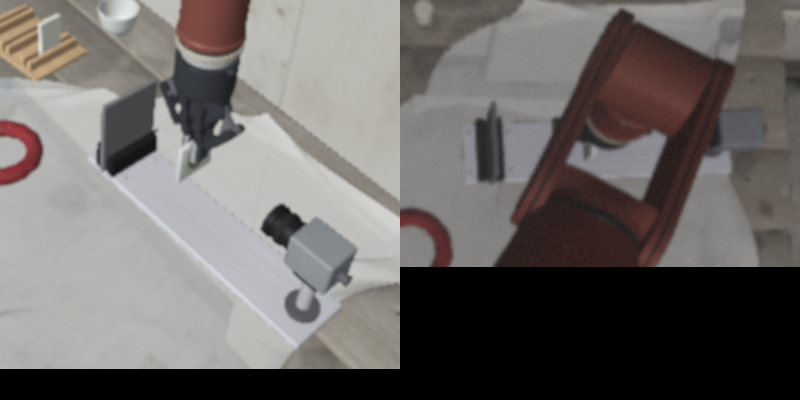

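The tile is held on the axis (side crop (192,160)), print side to the lens, clear of everything. I'll do one averaged check of its squareness before handing in.

```bash
python3 - <<'E'
from h import *
Q=[];B=[];PL=[]
for i in range(12):
    im,d=get_image('side');W=cloud('side',d);x,y,z=np.moveaxis(W,2,0)
    Q.append(W[(x>.525)&(x<.605)&(y>-.225)&(y<-.19)&(z>.07)&(z<.112)])
    PL.append(W[(x>.5)&(x<.61)&(y>-.1)&(y<-.06)&(z>.065)&(z<.135)])
for l,q in(('tile',np.vstack(Q)),('plate',np.vstack(PL))):
    for _ in range(5):
        A=np.c_[q[:,0]-.564,q[:,2]-.12,np.ones(len(q))];f=np.linalg.lstsq(A,q[:,1],rcond=None)[0];r=q[:,1]-A@f;q=q[abs(r)<.0025]
    print(l,len(q),'yaw,tilt,y0',f.round(4),'x',np.percentile(q[:,0],[.5,99.5]).round(4))
    if l=='tile':
        b=[(c,np.percentile(q[abs(q[:,0]-c)<.003][:,2],2).round(4)) for c in np.arange(.54,.591,.01)];print(b)
o=observe();print(o['time_s'],o['eef_pos'],o['grasp_force'])
E
```

```text
tile 1476 yaw,tilt,y0 [ 0.0494 -0.0257 -0.2096] x [0.5346 0.5953]
[(np.float64(0.54), np.float64(0.0913)), (np.float64(0.55), np.float64(0.0918)), (np.float64(0.56), np.float64(0.0915)), (np.float64(0.5700000000000001), np.float64(0.0919)), (np.float64(0.5800000000000001), np.float64(0.0923)), (np.float64(0.5900000000000001), np.float64(0.093))]
plate 9171 yaw,tilt,y0 [ 0.0505  0.0006 -0.0809] x [0.5073 0.6057]
20.2583 [ 0.5636914  -0.20728905  0.11913931] 49.3670779466629
```

```bash
python3 -c "
from plant import *
print(job_done(), observe()['time_s'])"
```

```text
the job is handed in; nothing more can be done
the job is handed in; nothing more can be done
```

I handed the job in at about 20 s of the 51 s limit: the background plate stands fully home in the slotted block, centred to about 1 mm. The tile is held about 129 mm in front of the plate (130 mm is midway), within about 1.5 mm of the lens axis and touching nothing, with its printed face square to the camera within about 0.03 rad.

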